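Bring the microscope up to its focus stop

TASK

Get the microscope ready for the next slide, working it only by its focus knobs: wind the stage up with the large coarse knob until it comes firmly against its pre-focusing stop, without forcing it, then turn the small fine knob until its white line stands straight up, the middle of the fine travel. Leave the stage up against the stop, and do not disturb the slide box, the oil bottle or the tube rack.

Things in the scene. Friction and masses are not known exactly. Their poses are not given: they have to be found in the camera images.
- microscope: upright microscope, cream stand, fixed, its left side with the focus knobs towards the robot. Origin on the bench; x from its front (eyepieces, stage) to its back, y to its left (out along the focus shaft), z up. In mm: foot 40 high; focus housing x -5..100, y -48..48, to z 150; limb above it y -28..28; stage plate x -125..3, y -56..56, z 149..160 at coarse = 0; head and eyepieces y -47..47, to z 410
- coarse_center (a point): middle of the left coarse knob, on the shaft (microscope x 35, y 72, z 108 mm), axes as the microscope's. Larger disc next to the stand: black, diameter 56 mm, 12 shallow lobes, 20 mm long (y 62..82). A pinch from above, fingers at its front and back, hand leaning 0.1 to 0.2 rad out from the stand, clears the stage when swung towards the back. The right side has the same knobs on the same shafts
- fine_center (a point): middle of the left fine knob, on the same shaft (microscope x 35, y 95, z 108 mm), axes as the microscope's. Black, diameter 32 mm, 8 shallow lobes, 24 mm long (y 83..107), outside the coarse knob; a white line 4 mm wide runs along its rim and down its end face
- coarse (a joint): angle of the coarse knob, rad, growing as its top turns towards the back of the stand (right-handed about microscope y); raises the stage 5.9 mm per rad. Starts within 0.25 of 0 and meets the stop 0.5 to 1.4 rad on. Turns against 0.05 N m and stays where left; at the stop each further 0.1 N m presses the stage on it with 17 N. A pinch of about 5 N drives the knob and slips harmlessly at the stop
- fine (a joint): angle of the fine knob, rad: 0 with its white line straight up (mid-travel), positive when the line leans to the back of the stand (right-handed about microscope y). Starts between 0.5 and 1.4, turns either way against 0.02 N m and stays where left; moves the stage only 0.3 mm a turn
- carriage: the stage with its condenser and the dark block behind it that slides up and down the steel dovetail of the limb. Axes as the microscope's; its origin is the microscope's origin when joint coarse is 0, and rises with the knob
- carriage_top (a point): middle of the top face of that dark block (22 mm by 44 mm), close in front of the limb: the face that meets the stop; axes as the microscope's
- limit_stop: pre-focusing stop: steel clamp 22 by 36 by 14 mm fixed on the dovetail above the carriage block, small knurled locking screw to the left; not to be touched. Origin in the middle of its lower face, axes as the microscope's. The carriage is stopped when carriage_top is level with it; readings are too coarse to place that contact, it has to be felt
- slide_box: closed black slide box, loose, 100 by 86 by 34 mm, in front and left of the microscope; origin under its centre. Bystander
- oil_bottle: small amber immersion oil bottle with black cap, loose, diameter 31 mm, 72 mm high, on the robot's side of the microscope; origin under its centre. Bystander
- tube_rack: white rack, loose, 210 by 70 mm, of capped blood tubes, 88 mm high, behind the microscope; origin under its centre, x along its length. Bystander

How it is judged:
By the outcome, as a careful person would: the job done as asked, in the order asked, and still so for the second after the job is handed in, with the robot touching nothing.
It also fails if it takes over 69 s, if anything falls off the work surface, if the arm or the gripper's body presses on something with over 40 N, if the wrist force passes 120 N, or if a joint passes its speed limit or range.

ROBOT

A 6-joint arm with a two-finger parallel gripper is mounted at the origin on the work surface. World frame = base frame: x ahead of the robot, y to its left, z up, the work surface at z = 0. Lengths are in m, angles in rad, forces in N, time in s.
With the tool pointing down it reaches from about 0.375 to 0.975 m from the base axis. Payload 3.8 kg.
Tool frame: the origin (TCP) lies on the mounting face of the last link; the fingertips stand 173 mm ahead of it and the grasp point (between the pads) lies 155 mm ahead of it; z points along the fingers, y is the line along which they close (so a half turn about z gives the same grasp; the last joint's range is limited). The gripper opens to 85 mm and grips with 20 to 120 N. Pads are 22 mm wide; open, the fingers measure 114 mm over their backs; the gripper's body (76 mm by 85 mm) begins 54 mm behind the grasp point. The pads swing forward as they close: fully open they stand 13 mm farther back than shut.
Start: joints at [-1.161, 0.264, 1.604, -0, 1.274, -0.037], TCP at [0.292, -0.609, 0.405] pointing down, gripper open.
Joint ranges: [-2.63, 2.63], [-0.94, 2.18], [0.31, 2.57], [-1.31, 4.45], [0, 2.66], [-2.55, 2.55]. Speed limits (rad/s): [2.57, 2.57, 3.14, 3.14, 3.14, 3.14].

INTERFACE

Orientations are given as a rotation vector (axis times angle).
In Python, from workcell import bot gives the robot as it stands.
- The arm moves only by the tool drive_tool, never from a script. Its argument "increments" is a list of rows, each an object with "delta_pos": the shift along the tool's x, y, z in mm, a list of three; "turn": the turn about the tool's z in rad; "jaw": the opening, from -1 (shut) to 1 (fully open). A call has 1 to 8 rows; each row shifts and turns the commanded pose from where the row before left it, along the tool's axes as they then stand; what a row does not reach is not made up. A row lasts 1/12 s, in which the tool goes at most 41.7 mm and 7.16 degrees, less where a joint would pass 70% of its speed; a pose out of reach is approached as far as the arm can. A call is refused whole if a number of a shift passes 41.7 or a number of a turn 0.125, either way. A call with a gripper value outside its range is refused whole. The fingers move at their own pace and stop on an object; "grip_force" is the grip in N (left out, the last holds). Time passes only in rows, so rows that do not move let the fingers close. It gives the time, the measured TCP pose, the force, the opening and the grip force at its end, in the units of the state.
- bot.read_state(): the state, without advancing time (a new reading comes with each control period).
- bot.read_camera(name): name is "scene" or "top"; returns a dict with "pixels" (384x512x3 uint8, red, green, blue), "fovy" (degrees; the focal length in pixels is half the picture's height over the tangent of half this angle, whatever the lens; pixels are square), "cx", "cy" (the principal point, pixels), "camera_from_world" (4x4, takes a point from world to camera coordinates). Camera axes: x right, y down, z forward; pixel columns grow to the right and rows downward; lengths in m; the calibration is good to about 2 mm. A picture is of the moment at which its call begins. There is no depth.
- bot.finish_job(): hands the job in; it is judged then, once.
The state is a dict: "time": time; "q": joint angles; "joint_vel": joint speeds; "joint_torque": joint torques, N m; "tool_pos": TCP position; "tcp_rot": TCP orientation; "wrist_force": force on the tool from outside, world axes, zero at the start; "torque": the same for the moment, N m; "width": opening from 0.0 (shut) to 1.0 (fully open); "grip_force": force on a finger pad.
Only numpy, scipy, OpenCV 4.12 (cv2) and the standard library are available. Lean on these libraries where they do the work, as an engineer would, in place of code of your own. Each camera call takes 0.05 s, during which the arm holds its last target. There are 200 camera calls.

## Working session

There is one attempt and no reset: what is moved stays moved. The work goes in short steps, Python scripts to look and compute and a tool call to move; the robot and the scene stay as the last step left them, time stands still between calls to the robot, and variables do not carry over. Pictures are saved under pics/ and viewed, at most 10 in all, crops included, and the job is handed in when it is done.

Besides the shell and the picture viewer there is one more tool, called after "Call:" in YAML: its name, and indented under it one key for each argument. drive_tool: Moves the arm, as the interface text tells. Its arguments: {"type":"object","properties":{"increments":{"type":"array"},"grip_force":{"type":"number"}},"required":["increments"]}

```bash
mkdir -p pics; ls; python3 - <<'E'
from workcell import bot
import cv2,numpy as np
for n in("scene","top"):
    c=bot.read_camera(n);cv2.imwrite(f"pics/{n}0.png",cv2.resize(c["pixels"][:,:,::-1],(800,600),interpolation=cv2.INTER_CUBIC))
    print(n,c["fovy"],c["cx"],c["cy"],np.round(c["camera_from_world"],4).tolist())
s=bot.read_state();print(s)
E
```

```text
pics
scene 54.88995593179041 259.8037589421008 190.4829836011147 [[0.7298, 0.6835, -0.0177, -0.4797], [0.3897, -0.4371, -0.8106, -0.1435], [-0.5617, 0.5847, -0.5853, 1.235], [0.0, 0.0, 0.0, 1.0]]
top 50.95678117847484 253.05653874840723 189.49831482332203 [[0.0216, -0.9997, -0.0136, 0.0012], [-0.9822, -0.0187, -0.1871, 0.6381], [0.1868, 0.0174, -0.9822, 0.8289], [0.0, 0.0, 0.0, 1.0]]
{'time': 0.1, 'q': array([-1.16090964e+00,  2.64678097e-01,  1.60524859e+00,  1.26643474e-05,
        1.27373394e+00, -3.69109046e-02]), 'joint_vel': array([ 0.00127545,  0.0004138 , -0.00245148,  0.00044955, -0.00211327,
       -0.00036545]), 'joint_torque': array([ 1.49897010e-04, -5.16707826e+01, -3.68590164e+01, -9.49106948e-05,
        6.27945774e-03, -1.59957261e-05]), 'tool_pos': array([ 0.2915206 , -0.60845013,  0.40347997]), 'tcp_rot': array([-3.06154181e+00, -6.95548473e-01,  5.83210760e-04]), 'wrist_force': array([-0.28325465,  0.50884732, -0.903937  ]), 'torque': array([-0.01085075,  0.03945516,  0.01090223]), 'grip_force': 0.0, 'width': 0.9982894099767264}
```

View pics/scene0.png

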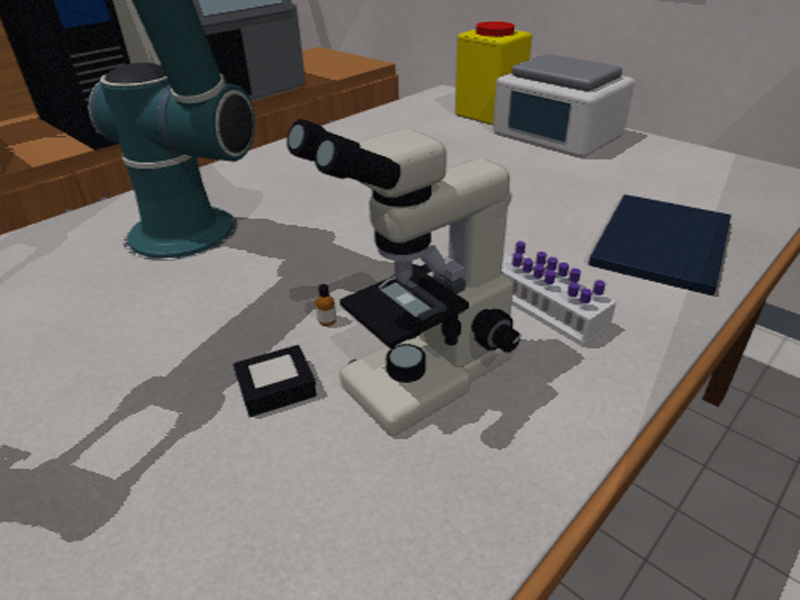

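View pics/top0.png

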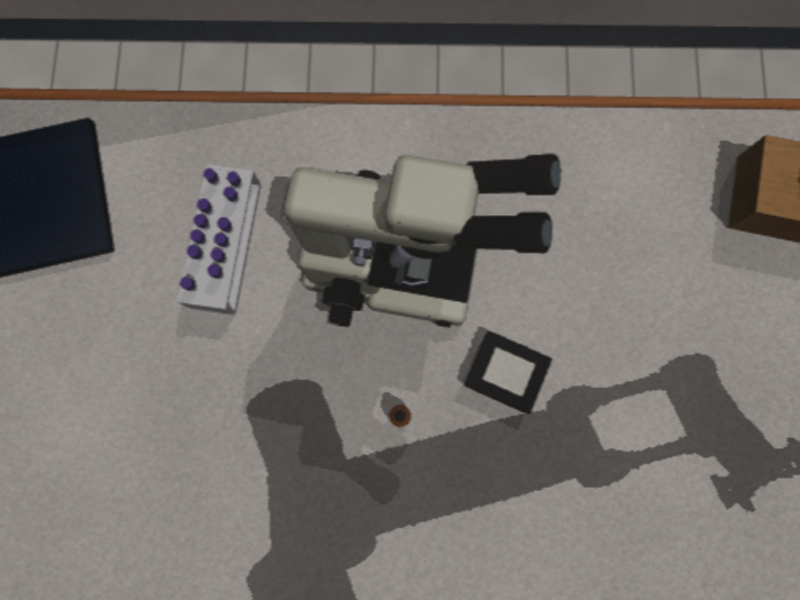

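The scene view shows the microscope from its right side, with the slide box and bottle in front and the rack behind. In the top view, the left knobs face the robot: coarse at about (345,295) and fine at about (340,317). The bottle is at (400,415), the box at (508,372) and the rack at (220,240).

```bash
cat > h.py <<'E'
from workcell import bot
import cv2,numpy as np
from scipy.spatial.transform import Rotation as R
def cam(n):
    c=bot.read_camera(n);f=192/np.tan(np.radians(c["fovy"])/2)
    T=np.array(c["camera_from_world"]);K=np.array([[f,0,c["cx"]],[0,f,c["cy"]],[0,0,1]]);return c["pixels"],K,T
def proj(K,T,p):
    q=(np.atleast_2d(p)@T[:3,:3].T+T[:3,3])@K.T;return q[:,:2]/q[:,2:]
def at_z(K,T,uv,z):
    C=-T[:3,:3].T@T[:3,3];d=T[:3,:3].T@np.linalg.inv(K)@np.r_[uv,1];return C+d*(z-C[2])/d[2]
def crop(img,x0,y0,x1,y1,s,name):
    cv2.imwrite("pics/"+name,cv2.resize(img[y0:y1,x0:x1,::-1],None,fx=s,fy=s,interpolation=cv2.INTER_CUBIC))
E
python3 - <<'E'
from h import *
im,K,T=cam("top");crop(im,180,90,330,202,5.3,"t1.png")
print("C",-T[:3,:3].T@T[:3,3])
u=1/1.5625
for n,uv,z in(("fine",(340,315),.108),("bottlecap",(400,415),.072),("box",(508,372),.034),("rack",(220,240),.088)):print(n,at_z(K,T,np.array(uv)*u,z).round(3))
E
```

```text
C [ 0.47182056 -0.00124858  0.9336364 ]
fine [0.602 0.086 0.108]
bottlecap [0.473 0.004 0.072]
box [ 0.536 -0.147  0.034]
rack [0.708 0.26  0.088]
```

View pics/t1.png

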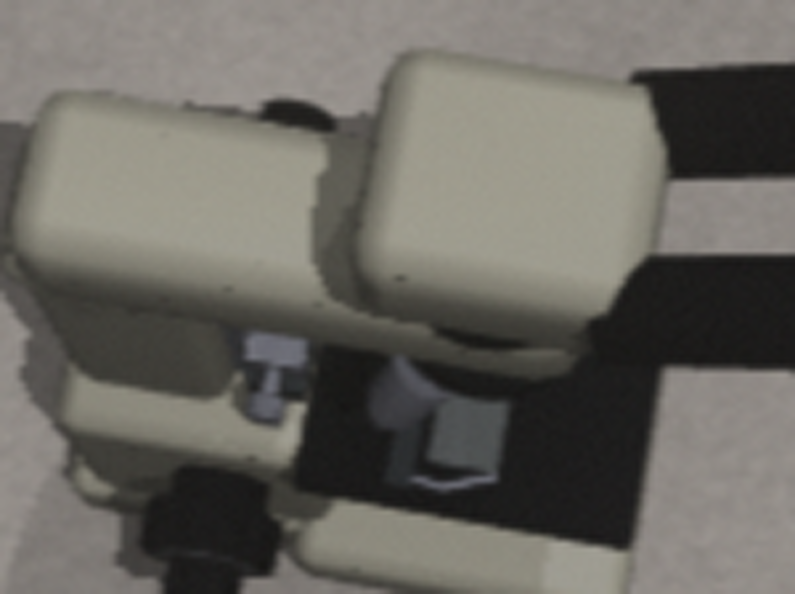

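The stage's left edge runs from (298,487) to (632,550) in the crop. The coarse knob is at about (212,525) and the fine knob is cut off below it, so I need a closer crop of the knobs.

```bash
python3 - <<'E'
from h import *
im,K,T=cam("top")
im2=np.clip((im.astype(float)/255)**.5*255,0,255).astype(np.uint8)
crop(im2,195,168,245,213,13,"t2.png")
a=at_z(K,T,(236.2,181.9),.160);b=at_z(K,T,(299.2,193.8),.160)
d=a-b;print(a,b,np.linalg.norm(d),np.degrees(np.arctan2(d[1],d[0])))
yaw=np.arctan2(d[1],d[0]);Rz=R.from_euler('z',yaw).as_matrix()
o=(a+b)/2-Rz@np.array([-.061,.056,.16]);print("origin",o)
for n,p in(("coarse",(.035,.072,.108)),("fine",(.035,.095,.108)),("ftop",(.035,.083,.124)),("ftopend",(.035,.107,.124)),("cf",(.035,.082,.136)),("cb",(.035,.062,.136)),("corner foot",(-.005,.048,.15)),("hb",(.1,.048,.15))):
    w=o+Rz@np.array(p);uv=proj(K,T,w)[0];print(n,w.round(4),uv.round(1),((uv-[195,168])*13).round())
E
```

```text
[0.63352486 0.04586351 0.16      ] [ 0.61215605 -0.07760097  0.16      ] 0.12530005023588733 80.18072144098592
origin [6.88423092e-01 3.46873586e-02 2.77555756e-17]
coarse [0.6234 0.0815 0.108 ] [220.4 191.4] [330. 305.]
fine [0.6008 0.0854 0.108 ] [218.1 202.1] [300. 444.]
ftop [0.6126 0.0833 0.124 ] [218.5 195.2] [306. 354.]
ftopend [0.589  0.0874 0.124 ] [216.1 206.6] [274. 502.]
cf [0.6136 0.0832 0.136 ] [218.1 193.7] [300. 334.]
cb [0.6333 0.0797 0.136 ] [220.1 184.1] [326. 210.]
corner foot [0.6403 0.0379 0.15  ] [240.5 179.7] [592. 152.]
hb [0.6582 0.1414 0.15  ] [189.2 170. ] [-76.  26.]
```

View pics/t2.png

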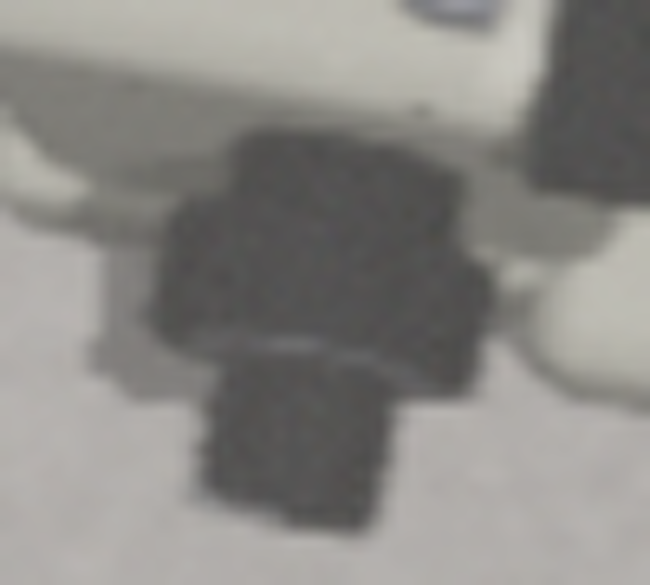

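```bash
cat >> h.py <<'E'
YAW=np.radians(81);O=np.array([.6884,.0347,0]);RM=R.from_euler('z',YAW).as_matrix()
def st():
    s=bot.read_state();A=R.from_rotvec(s["tcp_rot"]).as_matrix();p=s["tool_pos"]
    tip=RM.T@(p+A[:,2]*.173-O)*1000
    print("t%.2f"%s["time"],"tcp",p.round(4),"tip_mic",tip.round(1),"F_mic",(RM.T@s["wrist_force"]).round(2),"w%.3f"%s["width"],"g%.1f"%s["grip_force"],"q",s["q"].round(2))
    return s,A,p
def go(m):   # tip target in mic mm -> tool-frame shift mm
    s,A,p=st();w=O+RM@(np.array(m)/1000)-A[:,2]*.173
    print("to",m,"world tcp",w.round(4),"shift",(A.T@(w-p)*1000).round(1),"yaw ty",np.degrees(np.arctan2(A[1,1],A[0,1])).round(1),"want",81)
E
python3 -c "
from h import *
s,A,p=st();print(A.round(3))
go((95,250,232));go((95,110,232));go((95,77,150))"
```

```text
t0.20 tcp [ 0.2916 -0.6085  0.4038] tip_mic [-697.2  291.5  230.8] F_mic [ 0.89 -0.45  0.56] w1.001 g0.0 q [-1.16  0.26  1.6  -0.    1.27 -0.04]
[[ 0.902  0.432 -0.001]
 [ 0.432 -0.902  0.001]
 [ 0.    -0.001 -1.   ]]
t0.20 tcp [ 0.2916 -0.6085  0.4038] tip_mic [-697.2  291.5  230.8] F_mic [ 0.89 -0.45  0.56] w1.001 g0.0 q [-1.16  0.26  1.6  -0.    1.27 -0.04]
to (95, 250, 232) world tcp [0.4564 0.1674 0.405 ] shift [ 4.840e+02 -6.286e+02 -2.000e-01] yaw ty -64.4 want 81
t0.20 tcp [ 0.2916 -0.6085  0.4038] tip_mic [-697.2  291.5  230.8] F_mic [ 0.89 -0.45  0.56] w1.001 g0.0 q [-1.16  0.26  1.6  -0.    1.27 -0.04]
to (95, 110, 232) world tcp [0.5947 0.1455 0.405 ] shift [ 5.992e+02 -5.491e+02 -4.000e-01] yaw ty -64.4 want 81
t0.20 tcp [ 0.2916 -0.6085  0.4038] tip_mic [-697.2  291.5  230.8] F_mic [ 0.89 -0.45  0.56] w1.001 g0.0 q [-1.16  0.26  1.6  -0.    1.27 -0.04]
to (95, 77, 150) world tcp [0.6273 0.1403 0.323 ] shift [ 626.4 -530.2   81.6] yaw ty -64.4 want 81
```

Call:
drive_tool:
  increments:
    - {"delta_pos":[25,-32,0],"turn":0,"jaw":-1}
    - {"delta_pos":[25,-32,0],"turn":0,"jaw":-1}
    - {"delta_pos":[25,-32,0],"turn":0,"jaw":-1}
    - {"delta_pos":[25,-32,0],"turn":0,"jaw":-1}
    - {"delta_pos":[25,-32,0],"turn":0,"jaw":-1}
    - {"delta_pos":[25,-32,0],"turn":0,"jaw":-1}
    - {"delta_pos":[25,-32,0],"turn":0,"jaw":-1}
    - {"delta_pos":[25,-32,0],"turn":0,"jaw":-1}
  grip_force: 20

```text
time: 0.87
tool_pos: [0.3612, -0.2895, 0.4045]
tcp_rot: [-3.064, -0.695, -0.0]
wrist_force: [1.0, 0.7, 0.4]
width: 0.0
grip_force: 0.0
```

Call:
drive_tool:
  increments:
    - {"delta_pos":[25,-32,0],"turn":0,"jaw":-1}
    - {"delta_pos":[25,-32,0],"turn":0,"jaw":-1}
    - {"delta_pos":[25,-32,0],"turn":0,"jaw":-1}
    - {"delta_pos":[25,-32,0],"turn":0,"jaw":-1}
    - {"delta_pos":[25,-32,0],"turn":0,"jaw":-1}
    - {"delta_pos":[25,-32,0],"turn":0,"jaw":-1}
    - {"delta_pos":[25,-32,0],"turn":0,"jaw":-1}
    - {"delta_pos":[25,-32,0],"turn":0,"jaw":-1}

```text
time: 1.53
tool_pos: [0.4308, 0.0279, 0.4049]
tcp_rot: [3.063, 0.696, 0.001]
wrist_force: [1.1, -0.4, -0.2]
width: 0.005
grip_force: 0.0
```

Call:
drive_tool:
  increments:
    - {"delta_pos":[0,0,0],"turn":0.1,"jaw":-1}
    - {"delta_pos":[0,0,0],"turn":0.1,"jaw":-1}
    - {"delta_pos":[0,0,0],"turn":0.1,"jaw":-1}
    - {"delta_pos":[0,0,0],"turn":0.1,"jaw":-1}
    - {"delta_pos":[0,0,0],"turn":0.1,"jaw":-1}
    - {"delta_pos":[0,0,0],"turn":0.1,"jaw":-1}
    - {"delta_pos":[0,0,0],"turn":0,"jaw":-1}

```text
time: 2.12
tool_pos: [0.431, 0.0259, 0.4046]
tcp_rot: [3.132, -0.244, -0.0]
wrist_force: [0.1, -0.5, 0.1]
width: -0.003
grip_force: 0.0
```

```bash
python3 -c "
from h import *
go((95,120,232))"
```

```text
t2.12 tcp [0.431  0.0259 0.4046] tip_mic [-48.9 252.9 231.6] F_mic [-0.45 -0.18  0.12] w-0.003 g0.0 q [ 0.   -0.21  2.09  0.    1.26  1.73]
to (95, 120, 232) world tcp [0.5848 0.1473 0.405 ] shift [ 133.1 -143.7   -0.5] yaw ty -98.9 want 81
```

Call:
drive_tool:
  increments:
    - {"delta_pos":[22,-24,0],"turn":0,"jaw":-1}
    - {"delta_pos":[22,-24,0],"turn":0,"jaw":-1}
    - {"delta_pos":[22,-24,10],"turn":0,"jaw":-1}
    - {"delta_pos":[22,-24,20],"turn":0,"jaw":-1}
    - {"delta_pos":[22,-24,25],"turn":0,"jaw":-1}
    - {"delta_pos":[22,-24,25],"turn":0,"jaw":-1}
    - {"delta_pos":[0,0,30],"turn":0,"jaw":-1}
    - {"delta_pos":[0,0,5],"turn":0,"jaw":-1}

```text
time: 2.78
tool_pos: [0.5823, 0.1486, 0.2834]
tcp_rot: [3.13, -0.234, -0.015]
wrist_force: [-0.6, -0.4, -0.6]
width: -0.003
grip_force: 0.0
```

Call:
drive_tool:
  increments:
    - {"delta_pos":[15,0,0],"turn":0,"jaw":-1}
    - {"delta_pos":[15,0,0],"turn":0,"jaw":-1}
    - {"delta_pos":[12,0,0],"turn":0,"jaw":-1}
    - {"delta_pos":[0,0,0],"turn":0,"jaw":-1}

```text
time: 3.12
tool_pos: [0.6267, 0.1408, 0.291]
tcp_rot: [-3.132, 0.239, -0.004]
wrist_force: [0.4, -0.0, 0.6]
width: -0.0
grip_force: 0.0
```

```bash
python3 -c "
from h import *
go((82,77,116))
im,K,T=cam('top')
im2=np.clip((im.astype(float)/255)**.5*255,0,255).astype(np.uint8)
crop(im2,145,120,265,210,6.5,'t3.png')"
```

```text
t3.12 tcp [0.6267 0.1408 0.291 ] tip_mic [ 95.2  77.2 118. ] F_mic [ 0.07 -0.43  0.58] w-0.000 g0.0 q [ 0.18  0.29  1.79 -0.    1.06  1.91]
to (82, 77, 116) world tcp [0.6248 0.1277 0.289 ] shift [ 0.1 13.2  1.9] yaw ty -98.7 want 81
```

View pics/t3.png

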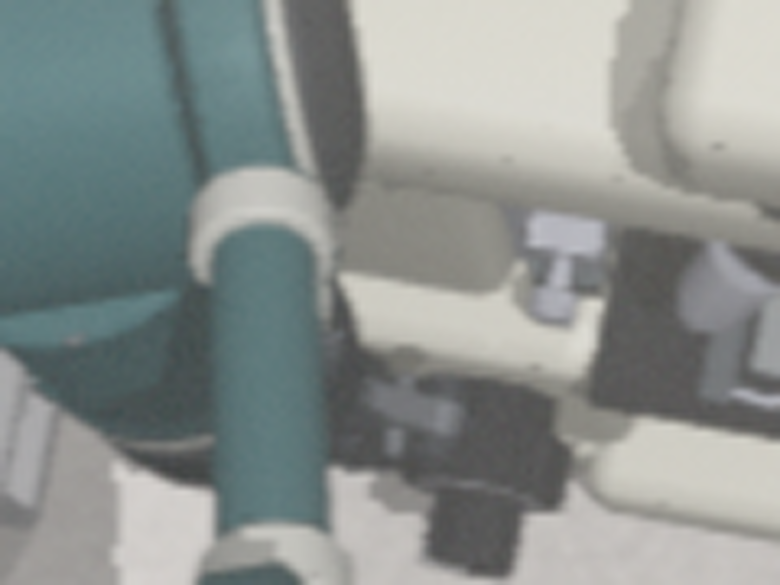

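The crop shows the finger just behind the coarse knob, with its tip at about (430,410). The wrist housing (disc at about (340,100)) looks very close to the limb, so I'll check it from the scene camera.

```bash
python3 -c "
from h import *
im,K,T=cam('scene')
im2=np.clip((im.astype(float)/255)**.6*255,0,255).astype(np.uint8)
crop(im2,160,40,400,220,3.3,'s1.png')
im,K,T=cam('top')
for z in (.29,.36,.4,.45): print(z,((proj(K,T,[.6267,.1408,z])[0]-[145,120])*6.5).round())"
```

```text
0.29 [190. 316.]
0.36 [126. 243.]
0.4 [ 83. 193.]
0.45 [ 19. 119.]
```

View pics/s1.png

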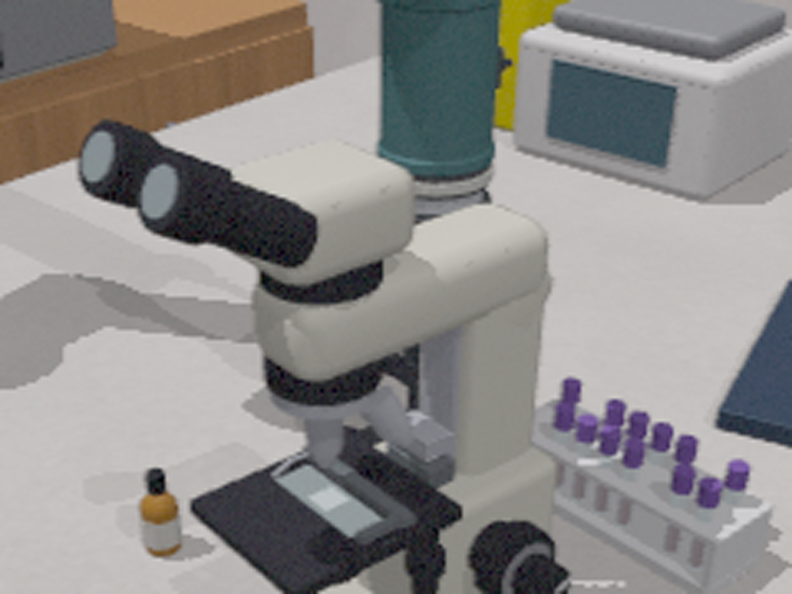

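The scene crop shows a slender vertical wrist link, ring at about (440,190), passing beside the limb, whose top is at about (500,215). I'll compute the heights.

```bash
python3 -c "
from h import *
im,K,T=cam('scene')
f=lambda p:((proj(K,T,p)[0]-[160,40])*3.3).round()
for z in (.29,.31,.33,.36,.4,.45,.5): print(z,'wrist',f([.6267,.1408,z]),'limb x70',f(O+RM@[.07,0,z]),'x100',f(O+RM@[.1,-.028,z]))
im2=np.clip((im.astype(float)/255)**.6*255,0,255).astype(np.uint8)
crop(im2,220,0,380,120,5,'s2.png')
st()"
```

```text
0.29 wrist [435. 196.] limb x70 [490. 245.] x100 [559. 246.]
0.31 wrist [436. 167.] limb x70 [492. 213.] x100 [562. 215.]
0.33 wrist [437. 136.] limb x70 [494. 181.] x100 [565. 182.]
0.36 wrist [439.  88.] limb x70 [497. 130.] x100 [571. 131.]
0.4 wrist [441.  21.] limb x70 [502.  58.] x100 [578.  58.]
0.45 wrist [444. -69.] limb x70 [508. -40.] x100 [587. -40.]
0.5 wrist [ 447. -167.] limb x70 [ 515. -146.] x100 [ 598. -147.]
t3.32 tcp [0.6243 0.1414 0.2901] tip_mic [ 95.3  80.1 117.1] F_mic [-0.2  -0.4  -0.49] w-0.003 g0.0 q [0.18 0.29 1.79 0.   1.06 1.91]
```

View pics/s2.png

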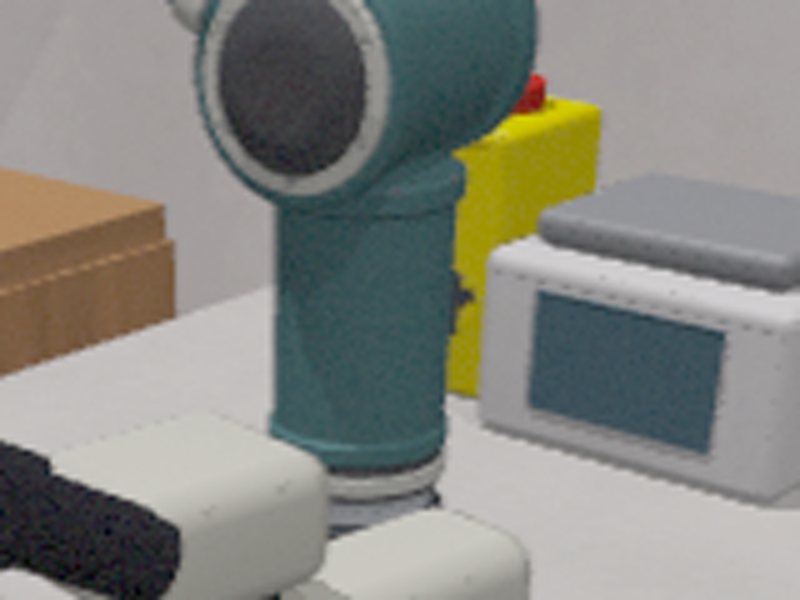

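Call:
drive_tool:
  increments:
    - {"delta_pos":[-3,6,2],"turn":0,"jaw":-1}
    - {"delta_pos":[0,5,4],"turn":0,"jaw":-1}
    - {"delta_pos":[0,2,4],"turn":0,"jaw":-1}
    - {"delta_pos":[0,0,0],"turn":0,"jaw":-1}

```text
time: 3.65
tool_pos: [0.6191, 0.1284, 0.2784]
tcp_rot: [3.132, -0.241, -0.004]
wrist_force: [-0.2, -0.9, 0.9]
width: 0.001
grip_force: 0.0
```

```bash
python3 -c "
from h import *
s,A,p=st();s,A,p=st()
im,K,T=cam('top');print('head back',RM.T@(at_z(K,T,(248,127.7),.40)-O))
im2=np.clip((im.astype(float)/255)**.5*255,0,255).astype(np.uint8)
crop(im2,190,165,250,210,12,'t4.png')"
```

```text
t3.65 tcp [0.6191 0.1284 0.2784] tip_mic [ 81.6  83.5 105.4] F_mic [-0.91  0.04  0.95] w0.001 g0.0 q [ 0.17  0.29  1.82 -0.    1.04  1.89]
t3.65 tcp [0.6191 0.1284 0.2784] tip_mic [ 81.6  83.5 105.4] F_mic [-0.91  0.04  0.95] w0.001 g0.0 q [ 0.17  0.29  1.82 -0.    1.04  1.89]
head back [-0.02172599  0.02474258  0.4       ]
```

View pics/t4.png

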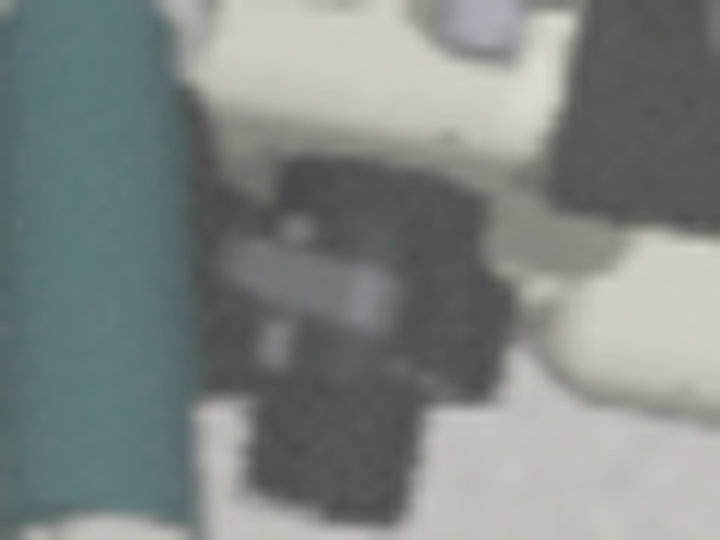

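The crop shows the finger right behind the coarse knob, with grey knuckle links over the knob at about (220–400, 240–330). I'll creep in from here.

Call:
drive_tool:
  increments:
    - {"delta_pos":[0,1,0],"turn":0,"jaw":-1}
    - {"delta_pos":[0,1,0],"turn":0,"jaw":-1}
    - {"delta_pos":[0,0,0],"turn":0,"jaw":-1}

```text
time: 3.95
tool_pos: [0.62, 0.1272, 0.2798]
tcp_rot: [-3.132, 0.24, -0.0]
wrist_force: [-0.1, -0.6, 0.1]
width: -0.002
grip_force: 0.0
```

Call:
drive_tool:
  increments:
    - {"delta_pos":[0,1,0],"turn":0,"jaw":-1}
    - {"delta_pos":[0,0,0],"turn":0,"jaw":-1}

```text
time: 4.12
tool_pos: [0.6198, 0.1262, 0.2798]
tcp_rot: [3.132, -0.24, 0.0]
wrist_force: [0.8, -0.5, -0.4]
width: 0.001
grip_force: 0.0
```

Call:
drive_tool:
  increments:
    - {"delta_pos":[0,1,0],"turn":0,"jaw":-1}
    - {"delta_pos":[0,0,0],"turn":0,"jaw":-1}

```text
time: 4.28
tool_pos: [0.6196, 0.1252, 0.2797]
tcp_rot: [3.132, -0.24, 0.0]
wrist_force: [-0.6, -0.6, -0.2]
width: -0.0
grip_force: 0.0
```

Call:
drive_tool:
  increments:
    - {"delta_pos":[0,1,0],"turn":0,"jaw":-1}
    - {"delta_pos":[0,0,0],"turn":0,"jaw":-1}

```text
time: 4.45
tool_pos: [0.6194, 0.1241, 0.2797]
tcp_rot: [3.132, -0.24, 0.0]
wrist_force: [-0.0, 0.5, -0.4]
width: -0.001
grip_force: 0.0
```

Call:
drive_tool:
  increments:
    - {"delta_pos":[0,1,0],"turn":0,"jaw":-1}
    - {"delta_pos":[0,0,0],"turn":0,"jaw":-1}

```text
time: 4.62
tool_pos: [0.6193, 0.1234, 0.2797]
tcp_rot: [-3.132, 0.241, -0.0]
wrist_force: [-0.4, 1.0, -0.5]
width: 0.004
grip_force: 0.5
```

Call:
drive_tool:
  increments:
    - {"delta_pos":[0,0.7,0],"turn":0,"jaw":-1}
    - {"delta_pos":[0,0,0],"turn":0,"jaw":-1}

```text
time: 4.78
tool_pos: [0.6192, 0.1231, 0.2797]
tcp_rot: [-3.131, 0.241, -0.0]
wrist_force: [0.7, 4.0, 0.5]
width: -0.003
grip_force: 1.5
```

Call:
drive_tool:
  increments:
    - {"delta_pos":[0,0.7,0],"turn":0,"jaw":-1}
    - {"delta_pos":[0,0,0],"turn":0,"jaw":-1}

```text
time: 4.95
tool_pos: [0.6191, 0.1227, 0.2799]
tcp_rot: [-3.131, 0.241, -0.001]
wrist_force: [0.7, 5.2, 0.1]
width: 0.002
grip_force: 2.5
```

Call:
drive_tool:
  increments:
    - {"delta_pos":[0,0.8,0],"turn":0,"jaw":-1}
    - {"delta_pos":[0,0.4,0],"turn":0,"jaw":-1}

```text
time: 5.12
tool_pos: [0.619, 0.122, 0.2802]
tcp_rot: [-3.129, 0.241, -0.001]
wrist_force: [-0.0, 8.4, 1.0]
width: 0.003
grip_force: 4.0
```

Call:
drive_tool:
  increments:
    - {"delta_pos":[0,0,2],"turn":0,"jaw":-1}
    - {"delta_pos":[0,0,2],"turn":0,"jaw":-1}
    - {"delta_pos":[0,0,2],"turn":0,"jaw":-1}

```text
time: 5.37
tool_pos: [0.6194, 0.1227, 0.2754]
tcp_rot: [-3.128, 0.241, -0.003]
wrist_force: [-2.6, 10.8, 4.6]
width: 0.002
grip_force: 5.7
```

```bash
python3 -c "
from h import *
s,A,p=st();print(s['torque'])"
```

```text
t5.37 tcp [0.6194 0.1227 0.2754] tip_mic [ 77.   81.6 102.4] F_mic [10.22  4.23  4.64] w0.002 g5.7 q [0.16 0.29 1.82 0.   1.03 1.88]
[1.70508323 0.18196645 0.03128469]
```

Call:
drive_tool:
  increments:
    - {"delta_pos":[0,0,2],"turn":0,"jaw":-1}
    - {"delta_pos":[0,0,2],"turn":0,"jaw":-1}
    - {"delta_pos":[0,0,2],"turn":0,"jaw":-1}
    - {"delta_pos":[0,0,2],"turn":0,"jaw":-1}

```text
time: 5.7
tool_pos: [0.6194, 0.1233, 0.267]
tcp_rot: [-3.127, 0.241, -0.004]
wrist_force: [0.3, 12.1, 1.4]
width: -0.003
grip_force: 6.1
```

```bash
cat >> h.py <<'E'
def rise():
    im,K,T=cam('scene');g=cv2.cvtColor(im,cv2.COLOR_RGB2GRAY)
    g0=cv2.resize(cv2.imread('pics/scene0.png',0),(512,384),interpolation=cv2.INTER_AREA)
    for (x0,y0,x1,y1) in ((216,176,302,222),(245,178,285,206)):
        t=cv2.resize(g0[y0:y1,x0:x1],None,fx=8,fy=8,interpolation=cv2.INTER_CUBIC)
        b=cv2.resize(g[y0-9:y1+5,x0-3:x1+3],None,fx=8,fy=8,interpolation=cv2.INTER_CUBIC)
        r=cv2.matchTemplate(b,t,cv2.TM_CCOEFF_NORMED);_,m,_,l=cv2.minMaxLoc(r);d=(l[0]/8-3,l[1]/8-9)
        a=proj(K,T,O+RM@[-.06,0,.16])[0];c=proj(K,T,O+RM@[-.06,0,.161])[0]
        print("shift px",d,"score %.3f"%m,"rise mm %.2f"%(d[1]/(c-a)[1]))
E
python3 -c "
from h import *
st();rise()"
```

```text
t5.70 tcp [0.6194 0.1233 0.267 ] tip_mic [77.7 81.8 94. ] F_mic [11.97  1.57  1.42] w-0.003 g6.1 q [0.16 0.3  1.83 0.01 1.01 1.88]
shift px (0.0, -0.875) score 0.951 rise mm 2.18
shift px (0.0, -1.0) score 0.994 rise mm 2.49
```

Call:
drive_tool:
  increments:
    - {"delta_pos":[0,-7,0],"turn":0,"jaw":-1}
    - {"delta_pos":[0,0,-8],"turn":0,"jaw":-1}
    - {"delta_pos":[0,0,-6],"turn":0,"jaw":-1}
    - {"delta_pos":[0,5,0],"turn":0,"jaw":-1}
    - {"delta_pos":[0,1,0],"turn":0,"jaw":-1}
    - {"delta_pos":[0,0,0],"turn":0,"jaw":-1}

```text
time: 6.25
tool_pos: [0.6198, 0.1218, 0.2815]
tcp_rot: [-3.129, 0.242, -0.005]
wrist_force: [0.1, 5.0, 4.1]
width: -0.006
grip_force: 3.1
```

Call:
drive_tool:
  increments:
    - {"delta_pos":[0,0.7,0],"turn":0,"jaw":-1}
    - {"delta_pos":[0,0,0],"turn":0,"jaw":-1}

```text
time: 6.42
tool_pos: [0.6198, 0.1216, 0.2816]
tcp_rot: [-3.129, 0.242, -0.006]
wrist_force: [0.3, 6.7, 3.7]
width: -0.004
grip_force: 3.8
```

Call:
drive_tool:
  increments:
    - {"delta_pos":[0,0,2],"turn":0,"jaw":-1}
    - {"delta_pos":[0,0,2],"turn":0,"jaw":-1}
    - {"delta_pos":[0,0,1],"turn":0,"jaw":-1}

```text
time: 6.67
tool_pos: [0.6199, 0.1224, 0.2767]
tcp_rot: [-3.127, 0.242, -0.006]
wrist_force: [0.6, 9.4, 4.6]
width: 0.004
grip_force: 5.6
```

Call:
drive_tool:
  increments:
    - {"delta_pos":[0,0,1.5],"turn":0,"jaw":-1}
    - {"delta_pos":[0,0,1.5],"turn":0,"jaw":-1}

```text
time: 6.83
tool_pos: [0.6199, 0.1227, 0.2738]
tcp_rot: [-3.126, 0.242, -0.007]
wrist_force: [1.2, 11.0, 3.8]
width: 0.002
grip_force: 5.9
```

```bash
python3 -c "
from h import *
st();rise()"
```

```text
t6.83 tcp [0.6199 0.1227 0.2738] tip_mic [ 77.3  80.7 100.8] F_mic [11.08  0.57  3.76] w0.002 g5.9 q [0.15 0.29 1.82 0.01 1.02 1.88]
shift px (0.0, -1.625) score 0.941 rise mm 4.05
shift px (0.0, -1.75) score 0.991 rise mm 4.36
```

Call:
drive_tool:
  increments:
    - {"delta_pos":[0,0,1.5],"turn":0,"jaw":-1}
    - {"delta_pos":[0,0,1.5],"turn":0,"jaw":-1}

```text
time: 7.05
tool_pos: [0.62, 0.123, 0.2707]
tcp_rot: [-3.126, 0.242, -0.007]
wrist_force: [1.7, 11.8, 2.7]
width: 0.001
grip_force: 6.2
```

Call:
drive_tool:
  increments:
    - {"delta_pos":[0,0,1.5],"turn":0,"jaw":-1}
    - {"delta_pos":[0,0,1.5],"turn":0,"jaw":-1}

```text
time: 7.22
tool_pos: [0.62, 0.123, 0.2679]
tcp_rot: [-3.126, 0.242, -0.007]
wrist_force: [-1.1, 12.4, 8.5]
width: -0.001
grip_force: 6.0
```

```bash
python3 -c "
from h import *
st();rise()"
```

```text
t7.22 tcp [0.62   0.123  0.2679] tip_mic [77.7 80.6 94.9] F_mic [12.05  3.05  8.51] w-0.001 g6.0 q [0.16 0.3  1.83 0.01 1.01 1.88]
shift px (0.0, -2.0) score 0.937 rise mm 4.98
shift px (0.0, -2.125) score 0.991 rise mm 5.29
```

Call:
drive_tool:
  increments:
    - {"delta_pos":[0,-7,0],"turn":0,"jaw":-1}
    - {"delta_pos":[0,0,-7],"turn":0,"jaw":-1}
    - {"delta_pos":[0,0,-6],"turn":0,"jaw":-1}
    - {"delta_pos":[0,4.5,0],"turn":0,"jaw":-1}
    - {"delta_pos":[0,1,0],"turn":0,"jaw":-1}
    - {"delta_pos":[0,0,0],"turn":0,"jaw":-1}

```text
time: 7.77
tool_pos: [0.6196, 0.1223, 0.2798]
tcp_rot: [-3.131, 0.242, -0.003]
wrist_force: [0.7, 5.1, 3.4]
width: 0.0
grip_force: 1.8
```

Call:
drive_tool:
  increments:
    - {"delta_pos":[0,0,1],"turn":0,"jaw":-1}
    - {"delta_pos":[0,0,1],"turn":0,"jaw":-1}

```text
time: 7.93
tool_pos: [0.6194, 0.1225, 0.2771]
tcp_rot: [-3.132, 0.241, -0.002]
wrist_force: [0.7, 4.0, 4.6]
width: 0.0
grip_force: 2.2
```

Call:
drive_tool:
  increments:
    - {"delta_pos":[0,0,1],"turn":0,"jaw":-1}
    - {"delta_pos":[0,0,1],"turn":0,"jaw":-1}

```text
time: 8.1
tool_pos: [0.6193, 0.1228, 0.2749]
tcp_rot: [-3.132, 0.24, -0.001]
wrist_force: [0.5, 3.9, 6.4]
width: -0.0
grip_force: 3.1
```

```bash
python3 -c "
from h import *
st();rise()"
```

```text
t8.10 tcp [0.6193 0.1228 0.2749] tip_mic [ 76.3  81.9 101.9] F_mic [3.93 0.1  6.38] w-0.000 g3.1 q [0.16 0.29 1.82 0.   1.03 1.88]
shift px (0.0, -2.0) score 0.937 rise mm 4.98
shift px (0.0, -2.125) score 0.991 rise mm 5.29
```

Call:
drive_tool:
  increments:
    - {"delta_pos":[0,0.3,1.2],"turn":0,"jaw":-1}
    - {"delta_pos":[0,0.3,1.2],"turn":0,"jaw":-1}

```text
time: 8.32
tool_pos: [0.6195, 0.1227, 0.2734]
tcp_rot: [-3.13, 0.241, -0.002]
wrist_force: [-0.7, 7.8, 9.3]
width: 0.002
grip_force: 4.8
```

Call:
drive_tool:
  increments:
    - {"delta_pos":[0,0,1.2],"turn":0,"jaw":-1}
    - {"delta_pos":[0,0,1.2],"turn":0,"jaw":-1}

```text
time: 8.48
tool_pos: [0.6198, 0.123, 0.2717]
tcp_rot: [-3.13, 0.24, -0.004]
wrist_force: [-1.7, 7.2, 10.8]
width: 0.001
grip_force: 5.3
```

```bash
python3 -c "
from h import *
st();rise()"
```

```text
t8.48 tcp [0.6198 0.123  0.2717] tip_mic [76.9 81.2 98.7] F_mic [ 6.84  2.76 10.83] w0.001 g5.3 q [0.16 0.29 1.82 0.   1.02 1.88]
shift px (0.0, -2.0) score 0.937 rise mm 4.98
shift px (0.0, -2.125) score 0.990 rise mm 5.29
```

The stop is felt: the tangential force rises while the stage stays at 5.3 mm. I'll release straight back and move over to the fine knob.

Call:
drive_tool:
  increments:
    - {"delta_pos":[0,-6,0],"turn":0,"jaw":-1}
    - {"delta_pos":[0,-4,0],"turn":0,"jaw":-1}
    - {"delta_pos":[-9,0,0],"turn":0,"jaw":-1}
    - {"delta_pos":[-8,0,2],"turn":0,"jaw":-1}
    - {"delta_pos":[0,0,2],"turn":0,"jaw":-1}
    - {"delta_pos":[0,6,0],"turn":0,"jaw":-1}
    - {"delta_pos":[0,6,0],"turn":0,"jaw":-1}
    - {"delta_pos":[0,0,0],"turn":0,"jaw":-1}

```text
time: 9.2
tool_pos: [0.6017, 0.1212, 0.2656]
tcp_rot: [3.131, -0.242, -0.001]
wrist_force: [-0.5, 0.3, -0.0]
width: 0.0
grip_force: 0.0
```

```bash
python3 -c "
from h import *
st();rise()"
```

```text
t9.20 tcp [0.6017 0.1212 0.2656] tip_mic [71.7 99.3 92.6] F_mic [ 0.23  0.53 -0.02] w0.000 g0.0 q [ 0.16  0.27  1.87 -0.    1.    1.88]
shift px (0.0, -2.0) score 0.937 rise mm 4.98
shift px (0.0, -2.125) score 0.992 rise mm 5.29
```

Call:
drive_tool:
  increments:
    - {"delta_pos":[0,3,0],"turn":0,"jaw":-1}
    - {"delta_pos":[0,2,0],"turn":0,"jaw":-1}
    - {"delta_pos":[0,0,0],"turn":0,"jaw":-1}

```text
time: 9.5
tool_pos: [0.6013, 0.1171, 0.266]
tcp_rot: [3.132, -0.241, 0.0]
wrist_force: [0.5, -0.8, -0.4]
width: -0.002
grip_force: 0.0
```

Call:
drive_tool:
  increments:
    - {"delta_pos":[0,0.8,0],"turn":0,"jaw":-1}
    - {"delta_pos":[0,0,0],"turn":0,"jaw":-1}

```text
time: 9.67
tool_pos: [0.6011, 0.1167, 0.2659]
tcp_rot: [-3.132, 0.241, -0.0]
wrist_force: [-0.4, -0.1, -0.6]
width: 0.0
grip_force: 0.0
```

Call:
drive_tool:
  increments:
    - {"delta_pos":[0,0.8,0],"turn":0,"jaw":-1}
    - {"delta_pos":[0,0,0],"turn":0,"jaw":-1}

```text
time: 9.83
tool_pos: [0.601, 0.1162, 0.2659]
tcp_rot: [-3.132, 0.24, -0.0]
wrist_force: [-0.2, 0.7, 0.2]
width: 0.003
grip_force: 0.4
```

Call:
drive_tool:
  increments:
    - {"delta_pos":[0,0.8,0],"turn":0,"jaw":-1}
    - {"delta_pos":[0,0,0],"turn":0,"jaw":-1}

```text
time: 10.0
tool_pos: [0.6009, 0.1158, 0.266]
tcp_rot: [-3.131, 0.241, -0.001]
wrist_force: [1.7, 3.9, -1.4]
width: 0.001
grip_force: 2.1
```

Call:
drive_tool:
  increments:
    - {"delta_pos":[0,0.8,0],"turn":0,"jaw":-1}
    - {"delta_pos":[0,0,-1.5],"turn":0,"jaw":-1}
    - {"delta_pos":[0,0.1,-1.5],"turn":0,"jaw":-1}
    - {"delta_pos":[0,0.1,-1.5],"turn":0,"jaw":-1}
    - {"delta_pos":[0,0.1,-1.5],"turn":0,"jaw":-1}
    - {"delta_pos":[0,0.1,-1.5],"turn":0,"jaw":-1}

```text
time: 10.5
tool_pos: [0.6007, 0.115, 0.2736]
tcp_rot: [-3.13, 0.24, -0.001]
wrist_force: [1.1, 5.5, -0.4]
width: 0.004
grip_force: 2.5
```

Call:
drive_tool:
  increments:
    - {"delta_pos":[0,0.1,-1.5],"turn":0,"jaw":-1}
    - {"delta_pos":[0,0.1,-1.5],"turn":0,"jaw":-1}
    - {"delta_pos":[0,0,-1],"turn":0,"jaw":-1}
    - {"delta_pos":[0,0,0],"turn":0,"jaw":-1}

```text
time: 10.83
tool_pos: [0.6006, 0.1137, 0.2776]
tcp_rot: [3.132, -0.24, 0.0]
wrist_force: [-0.3, 2.7, 0.9]
width: -0.001
grip_force: 1.5
```

Call:
drive_tool:
  increments:
    - {"delta_pos":[0,-6,0],"turn":0,"jaw":-1}
    - {"delta_pos":[0,-20,0],"turn":0,"jaw":-1}
    - {"delta_pos":[0,-20,0],"turn":0,"jaw":-1}
    - {"delta_pos":[0,0,0],"turn":0,"jaw":-1}

```text
time: 11.17
tool_pos: [0.608, 0.1614, 0.2774]
tcp_rot: [-3.132, 0.238, -0.001]
wrist_force: [0.2, 0.6, 0.9]
width: -0.002
grip_force: 0.0
```

```bash
python3 -c "
from h import *
st();rise()
im,K,T=cam('top')
for a in (0,.2,.4,.6,.8,1.): print(a,[((proj(K,T,O+RM@[.035+.016*np.sin(a),y,.108+.016*np.cos(a)])[0]-[200,180])*16).round() for y in (.083,.107)])
im2=np.clip((im.astype(float)/255)**.5*255,0,255).astype(np.uint8)
crop(im2,200,180,240,212,16,'t5.png')"
```

```text
t11.17 tcp [0.608  0.1614 0.2774] tip_mic [112.7  99.2 104.4] F_mic [ 0.58 -0.11  0.9 ] w-0.002 g0.0 q [0.22 0.28 1.83 0.   1.03 1.94]
shift px (0.0, -2.0) score 0.937 rise mm 4.98
shift px (0.0, -2.125) score 0.990 rise mm 5.29
0 [array([305., 249.]), array([268., 432.])]
0.2 [array([281., 245.]), array([244., 428.])]
0.4 [array([258., 242.]), array([221., 425.])]
0.6 [array([238., 241.]), array([201., 423.])]
0.8 [array([221., 240.]), array([184., 422.])]
1.0 [array([208., 241.]), array([171., 422.])]
```

View pics/t5.png

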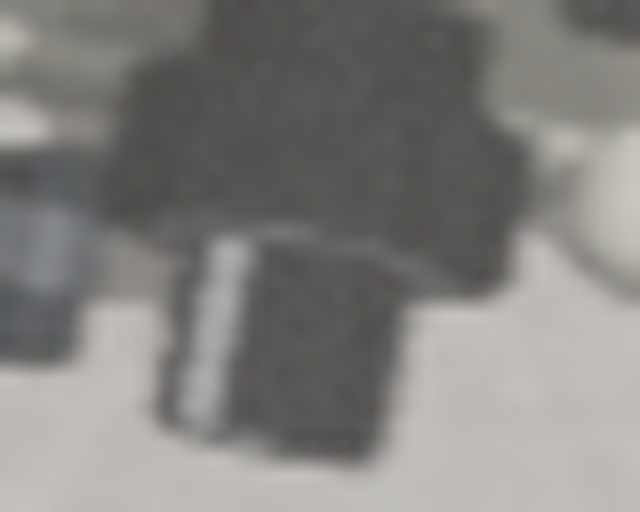

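The crop shows the white line running from (235,240) to (205,420), which by projection is a lean of about 0.6 rad. About 9.5 mm of rim travel is left.

Call:
drive_tool:
  increments:
    - {"delta_pos":[0,20,5],"turn":0,"jaw":-1}
    - {"delta_pos":[0,17,6],"turn":0,"jaw":-1}
    - {"delta_pos":[0,0,0],"turn":0,"jaw":-1}
    - {"delta_pos":[0,6,0],"turn":0,"jaw":-1}
    - {"delta_pos":[0,2,0],"turn":0,"jaw":-1}
    - {"delta_pos":[0,0,0],"turn":0,"jaw":-1}

```text
time: 11.77
tool_pos: [0.6004, 0.1156, 0.2663]
tcp_rot: [-3.129, 0.243, 0.001]
wrist_force: [-0.5, 5.2, -2.5]
width: -0.005
grip_force: 2.8
```

```bash
python3 -c "
from h import *
st()"
```

```text
t11.77 tcp [0.6004 0.1156 0.2663] tip_mic [66.7 99.7 93.3] F_mic [ 5.05  1.34 -2.49] w-0.005 g2.8 q [0.15 0.27 1.87 0.   1.   1.87]
```

Call:
drive_tool:
  increments:
    - {"delta_pos":[0,0.2,-1.5],"turn":0,"jaw":-1}
    - {"delta_pos":[0,0.2,-1.5],"turn":0,"jaw":-1}
    - {"delta_pos":[0,0.2,-1.5],"turn":0,"jaw":-1}
    - {"delta_pos":[0,0.1,-1.5],"turn":0,"jaw":-1}
    - {"delta_pos":[0,0.1,-1.5],"turn":0,"jaw":-1}
    - {"delta_pos":[0,0.1,-0.5],"turn":0,"jaw":-1}
    - {"delta_pos":[0,0,0],"turn":0,"jaw":-1}

```text
time: 12.35
tool_pos: [0.6003, 0.1147, 0.2748]
tcp_rot: [-3.131, 0.241, 0.001]
wrist_force: [-2.1, 5.8, -0.3]
width: -0.004
grip_force: 2.5
```

Call:
drive_tool:
  increments:
    - {"delta_pos":[0,-6,0],"turn":0,"jaw":-1}
    - {"delta_pos":[0,-20,0],"turn":0,"jaw":-1}
    - {"delta_pos":[0,-20,0],"turn":0,"jaw":-1}
    - {"delta_pos":[0,0,0],"turn":0,"jaw":-1}

```text
time: 12.68
tool_pos: [0.6085, 0.1616, 0.2751]
tcp_rot: [-3.132, 0.238, -0.004]
wrist_force: [0.3, -0.1, 0.1]
width: -0.001
grip_force: 0.0
```

```bash
cat >> h.py <<'E'
def line():
    im,K,T=cam('top');g=cv2.cvtColor(im,cv2.COLOR_RGB2GRAY).astype(float)
    for r in range(197,206):
        y=(r-196)/10*.02+.085
        row=g[r,205:232];print(r,row.astype(int).tolist())
    aa=np.linspace(-1,1.4,49)
    for r in (199,201,203):   # column where line at angle a crosses row r
        def u(a):
            P=proj(K,T,np.array([O+RM@[.035+.016*np.sin(a),y,.108+.016*np.cos(a)] for y in (.083,.107)]))
            return P[0,0]+(r-P[0,1])/(P[1,1]-P[0,1])*(P[1,0]-P[0,0])
        seg=g[r,210:225];base=np.median(seg);w=np.clip(seg-base-12,0,None)
        c=(w*np.arange(210,225)).sum()/max(w.sum(),1e-6);cs=[u(a) for a in aa]
        print(r,"line col %.2f"%c,"angle %.3f"%np.interp(-c,-np.array(cs[:45]),aa[:45]))
E
python3 -c "
from h import *
st();rise();line()"
```

```text
t12.68 tcp [0.6085 0.1616 0.2751] tip_mic [113.   98.4 102.1] F_mic [-0.09 -0.27  0.1 ] w-0.001 g0.0 q [0.22 0.29 1.83 0.   1.03 1.94]
shift px (0.0, -2.0) score 0.937 rise mm 4.98
shift px (0.0, -2.125) score 0.991 rise mm 5.29
197 [51, 62, 71, 73, 74, 60, 38, 29, 27, 27, 33, 68, 125, 132, 74, 35, 28, 29, 31, 31, 38, 42, 43, 37, 27, 33, 55]
198 [53, 71, 81, 81, 78, 59, 35, 26, 27, 27, 37, 91, 140, 126, 58, 32, 30, 28, 29, 30, 38, 50, 57, 54, 53, 66, 104]
199 [73, 113, 129, 130, 110, 64, 32, 27, 29, 29, 44, 113, 156, 125, 49, 31, 29, 28, 30, 34, 71, 116, 133, 134, 133, 135, 137]
200 [94, 133, 137, 134, 116, 78, 34, 24, 26, 30, 51, 116, 150, 109, 44, 31, 29, 31, 30, 39, 95, 137, 141, 141, 143, 142, 143]
201 [103, 138, 139, 133, 114, 74, 35, 27, 27, 31, 54, 117, 143, 97, 41, 29, 30, 30, 30, 45, 101, 138, 139, 140, 141, 140, 142]
202 [119, 137, 139, 135, 103, 49, 30, 27, 29, 34, 68, 126, 133, 76, 35, 29, 30, 29, 29, 49, 102, 134, 138, 138, 139, 138, 139]
203 [136, 141, 142, 138, 106, 45, 31, 26, 28, 38, 91, 141, 126, 56, 33, 29, 28, 30, 34, 69, 116, 137, 137, 139, 138, 137, 141]
204 [141, 142, 141, 136, 102, 41, 28, 27, 28, 46, 113, 156, 123, 48, 33, 29, 30, 30, 37, 75, 122, 139, 139, 136, 137, 138, 141]
205 [142, 142, 138, 124, 85, 37, 28, 27, 31, 53, 118, 145, 102, 42, 29, 31, 29, 29, 41, 92, 133, 142, 138, 135, 134, 136, 139]
199 line col 216.59 angle 0.229
201 line col 216.11 angle 0.240
203 line col 216.94 angle 0.079
```

```bash
cat >> h.py <<'E'
def line2():
    im,K,T=cam('top');g=cv2.cvtColor(im,cv2.COLOR_RGB2GRAY).astype(float)
    C=RM.T@(-T[:3,:3].T@T[:3,3]-O);phi=np.arctan2(C[0]-.035,C[2]-.108);out=[]
    for r in range(201,206):
        x=np.arange(205,232);v=g[r,205:232];lo=28;th=84
        L=next(x[i]+(v[i]-th)/(v[i]-v[i+1]) for i in range(2,12) if v[i]>=th>v[i+1])
        Rr=next(x[i]+(th-v[i])/(v[i+1]-v[i]) for i in range(16,26) if v[i]<th<=v[i+1])
        m=(x>L+1.8)&(x<Rr-1.8);w=np.clip(v-lo-6,0,None)*m;c=(w*x).sum()/w.sum()
        out.append(phi+np.arcsin(np.clip(-(c-(L+Rr)/2)/((Rr-L)/2),-1,1)))
    print("phi %.3f"%phi,"angles",np.round(out,3),"mean %.3f"%np.mean(out))
E
python3 -c "
from h import *
line2();line2()"
```

```text
phi -0.126 angles [-0.064 -0.066 -0.045 -0.032 -0.051] mean -0.052
phi -0.126 angles [-0.072 -0.062 -0.051 -0.035 -0.051] mean -0.054
```

Call:
drive_tool:
  increments:
    - {"delta_pos":[0,20,0],"turn":0,"jaw":-1}
    - {"delta_pos":[0,18,0],"turn":0,"jaw":-1}
    - {"delta_pos":[0,0,0],"turn":0,"jaw":-1}
    - {"delta_pos":[0,6,0],"turn":0,"jaw":-1}
    - {"delta_pos":[0,1.5,0],"turn":0,"jaw":-1}
    - {"delta_pos":[0,0,0],"turn":0,"jaw":-1}
    - {"delta_pos":[0,0,0.7],"turn":0,"jaw":-1}
    - {"delta_pos":[0,0,0.5],"turn":0,"jaw":-1}

```text
time: 13.55
tool_pos: [0.601, 0.1148, 0.2737]
tcp_rot: [-3.132, 0.24, -0.002]
wrist_force: [-0.0, 2.1, 2.6]
width: 0.002
grip_force: 1.4
```

Call:
drive_tool:
  increments:
    - {"delta_pos":[0,0,0],"turn":0,"jaw":-1}
    - {"delta_pos":[0,-6,0],"turn":0,"jaw":-1}
    - {"delta_pos":[0,-20,0],"turn":0,"jaw":-1}
    - {"delta_pos":[0,-20,0],"turn":0,"jaw":-1}
    - {"delta_pos":[0,0,0],"turn":0,"jaw":-1}

```text
time: 13.97
tool_pos: [0.6079, 0.1623, 0.2729]
tcp_rot: [-3.132, 0.238, -0.0]
wrist_force: [-0.4, 0.3, 0.8]
width: 0.004
grip_force: 0.0
```

```bash
python3 -c "
from h import *
st();rise();line2();line2()"
```

```text
t13.97 tcp [0.6079 0.1623 0.2729] tip_mic [113.6  99.4  99.9] F_mic [0.2  0.42 0.81] w0.004 g0.0 q [0.22 0.29 1.83 0.   1.02 1.94]
shift px (0.0, -2.0) score 0.937 rise mm 4.98
shift px (0.0, -2.125) score 0.991 rise mm 5.29
phi -0.126 angles [-0.075 -0.097 -0.089 -0.06  -0.057] mean -0.075
phi -0.126 angles [-0.077 -0.097 -0.088 -0.059 -0.051] mean -0.075
```

Call:
drive_tool:
  increments:
    - {"delta_pos":[0,20,0],"turn":0,"jaw":-1}
    - {"delta_pos":[0,18,0],"turn":0,"jaw":-1}
    - {"delta_pos":[0,0,0],"turn":0,"jaw":-1}
    - {"delta_pos":[0,6,0],"turn":0,"jaw":-1}
    - {"delta_pos":[0,1.9,0],"turn":0,"jaw":-1}
    - {"delta_pos":[0,0,0.8],"turn":0,"jaw":-1}
    - {"delta_pos":[0,0,0.8],"turn":0,"jaw":-1}
    - {"delta_pos":[0,0,0.7],"turn":0,"jaw":-1}

```text
time: 14.78
tool_pos: [0.601, 0.1149, 0.2712]
tcp_rot: [-3.132, 0.24, -0.002]
wrist_force: [0.2, 2.3, 1.5]
width: -0.003
grip_force: 1.0
```

Call:
drive_tool:
  increments:
    - {"delta_pos":[0,0,0],"turn":0,"jaw":-1}
    - {"delta_pos":[0,-6,0],"turn":0,"jaw":-1}
    - {"delta_pos":[0,-20,0],"turn":0,"jaw":-1}
    - {"delta_pos":[0,-20,0],"turn":0,"jaw":-1}
    - {"delta_pos":[0,0,0],"turn":0,"jaw":-1}

```text
time: 15.2
tool_pos: [0.6079, 0.1626, 0.2707]
tcp_rot: [-3.132, 0.238, -0.0]
wrist_force: [0.2, -0.5, -0.8]
width: 0.003
grip_force: 0.0
```

```bash
python3 -c "
from h import *
st();rise();line2();line2()
im,K,T=cam('top')
im2=np.clip((im.astype(float)/255)**.5*255,0,255).astype(np.uint8)
crop(im2,200,180,240,212,16,'t6.png')"
```

```text
t15.20 tcp [0.6079 0.1626 0.2707] tip_mic [113.8  99.5  97.7] F_mic [-0.42 -0.25 -0.76] w0.003 g0.0 q [0.22 0.29 1.83 0.   1.02 1.94]
shift px (0.0, -2.0) score 0.937 rise mm 4.98
shift px (0.0, -2.125) score 0.991 rise mm 5.29
phi -0.126 angles [-0.096 -0.107 -0.121 -0.071 -0.083] mean -0.096
phi -0.126 angles [-0.097 -0.104 -0.122 -0.067 -0.083] mean -0.095
```

Call:
drive_tool:
  increments:
    - {"delta_pos":[0,20,-4],"turn":0,"jaw":-1}
    - {"delta_pos":[0,20,0],"turn":0,"jaw":-1}
    - {"delta_pos":[0,3,0],"turn":0,"jaw":-1}
    - {"delta_pos":[0,1,0],"turn":0,"jaw":-1}
    - {"delta_pos":[0,1,0],"turn":0,"jaw":-1}
    - {"delta_pos":[0,1,0],"turn":0,"jaw":-1}
    - {"delta_pos":[0,0.8,0],"turn":0,"jaw":-1}
    - {"delta_pos":[0,0,0],"turn":0,"jaw":-1}

```text
time: 16.07
tool_pos: [0.6007, 0.1146, 0.2749]
tcp_rot: [-3.131, 0.24, -0.0]
wrist_force: [-0.1, 3.6, 0.2]
width: 0.001
grip_force: 1.9
```

Call:
drive_tool:
  increments:
    - {"delta_pos":[0,0,0.8],"turn":0,"jaw":-1}
    - {"delta_pos":[0,0,0.8],"turn":0,"jaw":-1}
    - {"delta_pos":[0,0,0.8],"turn":0,"jaw":-1}
    - {"delta_pos":[0,0,0],"turn":0,"jaw":-1}

```text
time: 16.4
tool_pos: [0.6007, 0.1149, 0.273]
tcp_rot: [-3.13, 0.24, -0.001]
wrist_force: [-0.6, 6.8, 3.2]
width: -0.001
grip_force: 3.1
```

Call:
drive_tool:
  increments:
    - {"delta_pos":[0,-6,0],"turn":0,"jaw":-1}
    - {"delta_pos":[0,-20,0],"turn":0,"jaw":-1}
    - {"delta_pos":[0,-20,0],"turn":0,"jaw":-1}
    - {"delta_pos":[0,0,0],"turn":0,"jaw":-1}

```text
time: 16.73
tool_pos: [0.608, 0.1615, 0.2723]
tcp_rot: [-3.132, 0.237, -0.001]
wrist_force: [-0.3, -0.5, -0.1]
width: 0.002
grip_force: 0.0
```

```bash
python3 -c "
from h import *
st();rise();line2();line2()"
```

```text
t16.73 tcp [0.608  0.1615 0.2723] tip_mic [112.7  99.2  99.3] F_mic [-0.52  0.24 -0.06] w0.002 g0.0 q [ 0.22  0.29  1.83 -0.    1.02  1.94]
shift px (0.0, -2.0) score 0.937 rise mm 4.98
shift px (0.0, -2.125) score 0.991 rise mm 5.29
phi -0.126 angles [-0.005 -0.001  0.015  0.004  0.05 ] mean 0.013
phi -0.126 angles [-0.006  0.002  0.014  0.004  0.047] mean 0.012
```

Call:
drive_tool:
  increments:
    - {"delta_pos":[-20,0,0],"turn":0,"jaw":-1}
    - {"delta_pos":[-30,0,0],"turn":0,"jaw":-1}
    - {"delta_pos":[-20,0,-10],"turn":0,"jaw":-1}
    - {"delta_pos":[0,0,0],"turn":0,"jaw":-1}
    - {"delta_pos":[0,0,0],"turn":0,"jaw":-1}

```text
time: 17.3
tool_pos: [0.5378, 0.1692, 0.2829]
tcp_rot: [3.132, -0.24, 0.002]
wrist_force: [0.1, -0.3, 0.5]
width: -0.001
grip_force: 0.0
```

```bash
python3 -c "
from h import *
st();rise();line2()
im,K,T=cam('top')
im2=np.clip((im.astype(float)/255)**.5*255,0,255).astype(np.uint8)
crop(im2,90,90,350,285,3,'t7.png')"
```

```text
t17.30 tcp [0.5378 0.1692 0.2829] tip_mic [109.3 169.6 109.9] F_mic [-0.33 -0.16  0.51] w-0.001 g0.0 q [ 0.26  0.16  1.96 -0.    1.01  1.99]
shift px (0.0, -2.0) score 0.937 rise mm 4.98
shift px (0.0, -2.125) score 0.991 rise mm 5.29
phi -0.126 angles [-0.01   0.002  0.012  0.002  0.04 ] mean 0.009
```

View pics/t7.png

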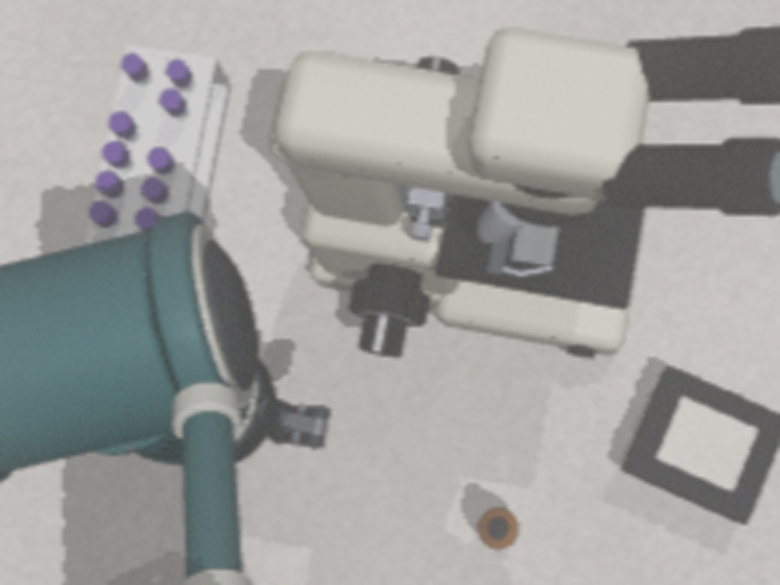

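The white line on the fine knob, at (382,332), stands up in the middle. The rack, bottle and box are where they started, and the gripper is clear of everything.

```bash
python3 -c "
from workcell import bot
print(bot.finish_job())"
```

```text
the job is handed in; nothing more can be done
None
```

The job is handed in: the stage is wound up about 5.3 mm against its stop, the fine knob's white line is upright to about 0.01 rad by camera, and the slide box, bottle and rack were not touched. The tool could not be tilted, so I turned the knobs by rubbing them with a closed finger instead of pinching; the last push at the stop pressed the stage on it with an estimated 40 N or so.

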